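Nip the gusset, then ease the thumbscrew a quarter turn

TASK

One of the two hold-down clamps has a gusset plate lying under its screw: turn that clamp's red thumbscrew clockwise until it seats hard on the plate, then back it off a quarter turn so that the plate can still be tapped into line. Finish holding the thumbscrew's wing between the fingers at that setting; do not let go. Leave the empty clamp's screw, the gusset, the upright table pin and the tube offcut as they are.

Things in the scene. Friction and masses are not known exactly. Their poses are not given: they have to be found in the camera images.
- clamp_a: one of two like hold-down clamps bolted to the worktop, the one with the gusset plate under its screw. Origin on its screw's axis, at the worktop. Own axes: x from the screw towards the upright post, z up. Base plate 120 x 92 x 10 mm (x -45 to 75 mm, y -46 to 46), blue post (x 47 to 73 mm) and overhanging arm to 74 mm above the worktop, with a boss of 34 mm diameter round the screw that tops out at 76 mm
- clamp_b: one of two like hold-down clamps bolted to the worktop, the empty one, to be left alone. Origin on its screw's axis, at the worktop. Own axes: x from the screw towards the upright post, z up. Base plate 120 x 92 x 10 mm (x -45 to 75 mm, y -46 to 46), blue post (x 47 to 73 mm) and overhanging arm to 74 mm above the worktop, with a boss of 34 mm diameter round the screw that tops out at 76 mm
- wing_a: the red wing on top of the screw of clamp_a: upright flat tab 48 mm long (own x), 9 mm thick (own y: pinch it across here), 28 mm high; origin at the centre of its underside, on the screw axis, 96 mm above the worktop when the screw is seated; a white stripe on top marks its +x half. Its yaw is the clamp's yaw plus the screw's joint value (seated, the stripe points to the post). Below it a round neck, 18 mm wide
- spindle_a: the whole thumbscrew of clamp_a as one moving part: brass pad (22 mm diameter) below, threaded screw, and the wing it carries; origin under the pad, on the screw axis, 16 mm above the worktop when seated; it only rises and sinks, 6 mm a turn of the screw
- wing_a_grip (a point): centre of the wing of clamp_a, 14 mm above its underside, on the screw axis: where to pinch it
- screw_a (a joint): screw of clamp_a, rad. 0 = seated hard (its brass pad is down on the gusset); positive = backed off, anticlockwise seen from above (right-hand thread), the wing rises 6 mm a turn; hard stop at 0 and at 4.2. Starts 1.4 to 2.7. Turns with about 0.06 N m of friction and stays where left
- screw_b (a joint): screw of clamp_b, rad. 0 = seated hard (its brass pad 16 mm above the worktop, as on clamp_a); positive = backed off, anticlockwise seen from above (right-hand thread), the wing rises 6 mm a turn; hard stop at 0 and at 4.2. Starts 0.5 to 2.5. Turns with about 0.06 N m of friction and stays where left
- wing_b_end (a point): outer end of the wing of clamp_b at its +x (striped) side, half-way up, 24 mm from the screw axis; must not move
- gusset_mid (a point): centre of the loose dark steel gusset plate (70 x 80 x 6 mm, one corner cut off) on the base of clamp_a, under the pad
- pin_mid (a point): centre of the loose upright steel table pin, 29 mm diameter, 68 mm high, to the left of the clamps; bystander
- tube_mid (a point): centre of the loose upright steel tube offcut, 43 mm diameter, 60 mm high, just in front of the clamps; bystander

How it is judged:
On the way, in this order (a step that is already met when the one before it is completed fails the run):
1. the screw of the loaded clamp is seated on the gusset (value of joint screw_a below 0.08 rad), for 0.2 s.
2. it is backed off a quarter turn (within about 17 degrees) and held (value of joint screw_a between 1.27 and 1.87 rad and contact force between the fingers and spindle_a above 2 N and distance between the grasp point and wing_a_grip below 0.022 m), for 0.3 s.
At the end, for the whole second after the job is handed in: Once seated (under 0.08 rad), the loaded clamp's screw rests a quarter turn out (1.57 +/- 0.30 rad), its wing gripped (over 2 N, grasp point within 22 mm of its centre); gusset within 10 mm and empty clamp's wing end within 6 mm of where they began (all of step 2 and velocity of joint screw_a between -0.1 and 0.1 rad/s and distance of gusset_mid from where it was at the start of the episode below 0.01 m and distance of wing_b_end from where it was at the start of the episode below 0.006 m); the arm keeps its last pose, push and grip.
It fails at once if the empty clamp's screw is turned (distance of wing_b_end from where it was at the start of the episode above 0.006 m).
It fails at once if the gusset is shifted (distance of gusset_mid from where it was at the start of the episode above 0.01 m).
It fails at once if the table pin is knocked (distance of pin_mid from where it was at the start of the episode above 0.015 m).
It fails at once if the tube offcut is knocked (distance of tube_mid from where it was at the start of the episode above 0.015 m).
It also fails if it takes over 40 s, if anything falls off the work surface, if the arm or the gripper's body presses on something with over 40 N, if the wrist force passes 120 N, or if a joint passes its speed limit or range.

ROBOT

A 6-joint arm with a two-finger parallel gripper is mounted at the origin on the work surface; the furniture and walls round the work are solid. World frame = base frame: x ahead of the robot, y to its left, z up, the work surface at z = 0. Lengths are in m, angles in rad, forces in N, time in s.
With the tool pointing down it reaches from about 0.35 to 0.975 m from the base axis. Payload 4.9 kg.
Tool frame: the origin (TCP) lies at the very end of the fingers, on their centre line; the grasp point (between the pads) lies 19 mm behind it; z points along the fingers, y is the line along which they close (so a half turn about z gives the same grasp; the last joint's range is limited). The gripper opens to 85 mm and grips with 20 to 120 N. Pads are 22 mm wide; open, the fingers measure 114 mm over their backs; the gripper's body (76 mm by 85 mm) begins 54 mm behind the grasp point. The pads swing forward as they close: fully open they stand 13 mm farther back than shut.
Start: joints at [1.14, 0.053, 1.613, -0, 1.476, -0.119], TCP at [0.192, 0.595, 0.231] pointing down, gripper open.
Joint ranges: [-3.01, 3.01], [-1.01, 2.22], [0.06, 2.58], [-1.02, 4.17], [0.09, 2.62], [-3.14, 3.14]. Speed limits (rad/s): [2.57, 2.57, 3.14, 3.14, 3.14, 3.14].

INTERFACE

Orientations are given as a rotation vector (axis times angle).
In Python, from station import get_obs, get_image, finish_job gives the robot as it stands. The module is installed in compiled form; this text tells all that it offers.
- The arm moves only by the tool carry_out, never from a script. Its argument "rows" is a list of rows, each a list of 7 numbers: the turn, a rotation vector about the tool's x, y, z as a fraction of full scale, then the shift along the tool's x, y, z as a fraction of full scale, then the closure, from -1 (fully open) to 1 (shut). A call has 1 to 5 rows; each row is the pose to reach, as a shift and turn from the pose commanded when the call began, along the tool's axes at that moment, turning the shorter way round; what a row does not reach only later rows make up. Full scale, the value 1, is 300 mm for a shift and pi rad for a turn. A row lasts 1/10 s, in which the tool goes at most 50 mm and 8.59 degrees, less where a joint would pass 70% of its speed; a pose out of reach is approached as far as the arm can. A call with a number of a shift or a turn outside -1 to 1 is refused whole. A call with a gripper value outside its range is refused whole. The fingers move at their own pace and stop on an object; "force" is the grip in N (left out, the last holds). Time passes only in rows, so rows that repeat a pose let the fingers close. It gives the time, the measured TCP pose, the force, the opening and the grip force at its end, in the units of the state.
- get_obs(): the state, without advancing time (a new reading comes with each control period).
- get_image(name): name is "scene" or "top" or "wrist"; returns a dict with "img" (384x512x3 uint8, blue, green, red), "mtx" (3x3 intrinsics, pixels), "D" ([k1, k2, p1, p2, k3] as OpenCV has them; the pictures are not rectified), "R" (3x3) and "t" (3): a world point X has camera coordinates R X + t. Camera axes: x right, y down, z forward; pixel columns grow to the right and rows downward; lengths in m; the calibration is good to about 2 mm. A picture is of the moment at which its call begins. There is no depth.
- finish_job(): hands the job in; it is judged then, once.
The state is a dict: "t": time; "q": joint angles; "dq": joint speeds; "effort": joint torques, N m; "tool_pos": TCP position; "tool_rot": TCP orientation; "contact_force": force on the tool from outside, world axes, zero at the start; "wrist_torque": the same for the moment, N m; "opening": finger opening in m; "grip_force": force on a finger pad.
Only numpy, scipy, OpenCV 4.12 (cv2) and the standard library are available. Lean on these libraries where they do the work, as an engineer would, in place of code of your own. Each camera call takes 0.05 s, during which the arm holds its last target. There are 200 camera calls.

## Working session

There is one attempt and no reset: what is moved stays moved. The work goes in short steps, Python scripts to look and compute and a tool call to move; the robot and the scene stay as the last step left them, time stands still between calls to the robot, and variables do not carry over. Pictures are saved under pics/ and viewed, at most 10 in all, crops included, and the job is handed in when it is done.

Besides the shell and the picture viewer there is one more tool, called as a command line: name --pt "numbers of a row" for each row, then --argument value for the rest. carry_out: Moves the arm, as the interface text tells. Shift numbers are shares of 300 mm and turn numbers shares of pi rad, none past 1 either way. Its arguments: {"type":"object","properties":{"rows":{"type":"array"},"force":{"type":"number"}},"required":["rows"]}

```bash
mkdir -p pics; cat > h.py <<'E'
import numpy as np, cv2
from station import get_obs, get_image, finish_job
from scipy.spatial.transform import Rotation as Ro
def ray(c,px):
    u=cv2.undistortPoints(np.array(px,float).reshape(-1,1,2),c["mtx"],c["D"])[:,0]
    d=np.c_[u,np.ones(len(u))]@c["R"]; return -c["R"].T@c["t"], d
def onz(c,px,z):
    o,d=ray(c,px); return o+d*((z-o[2])/d[:,2])[:,None]
def proj(c,X): return cv2.projectPoints(np.array(X,float).reshape(-1,3),cv2.Rodrigues(c["R"])[0],c["t"],c["mtx"],c["D"])[0][:,0]
E
python3 - <<'E'
from h import *
o=get_obs(); print({k:np.round(v,3) for k,v in o.items()})
for n in("scene","top"):
    c=get_image(n); cv2.imwrite(f"pics/{n}0.png",c["img"]); print(n,(-c["R"].T@c["t"]).round(3))
    h=cv2.cvtColor(c["img"],cv2.COLOR_BGR2HSV)
    m=cv2.inRange(h,(0,130,70),(8,255,255))|cv2.inRange(h,(172,130,70),(180,255,255))
    k,l,s,ce=cv2.connectedComponentsWithStats(m)
    for i in range(1,k):
        if s[i,4]>20: print(s[i],ce[i].round(1))
E
```

```text
{'t': np.float64(0.0), 'q': array([ 1.14 ,  0.053,  1.614, -0.   ,  1.476, -0.119]), 'dq': array([ 0.   , -0.   , -0.001,  0.   , -0.   , -0.001]), 'effort': array([ 0.0000e+00, -3.9368e+01, -3.7017e+01, -0.0000e+00,  7.0000e-03,
        0.0000e+00]), 'tool_pos': array([0.191, 0.594, 0.23 ]), 'tool_rot': array([-4.880e-01, -3.103e+00,  3.000e-03]), 'contact_force': array([-0.762, -0.438, -0.009]), 'wrist_torque': array([-0.028,  0.018,  0.001]), 'grip_force': np.float64(0.0), 'opening': np.float64(0.085)}
scene [-0.129 -0.452  0.708]
[ 0 71 12 18 91] [ 4.8 79.4]
[245 168  17  12 137] [253.7 173.6]
[334 216  19  13 145] [343.6 222.3]
[115 289  20  16  89] [124.1 297. ]
[127 305   8  15  29] [129.8 310.7]
[ 35 336  10   9  31] [ 39.3 339.7]
top [ 0.361 -0.075  1.035]
[246 164   9  11  48] [250.1 168.5]
[347 170  14  17  63] [353.7 177.4]
[253 328  18  26  29] [263.4 339.6]
[190 352   7  31  40] [191.6 369.3]
```

View pics/scene0.png

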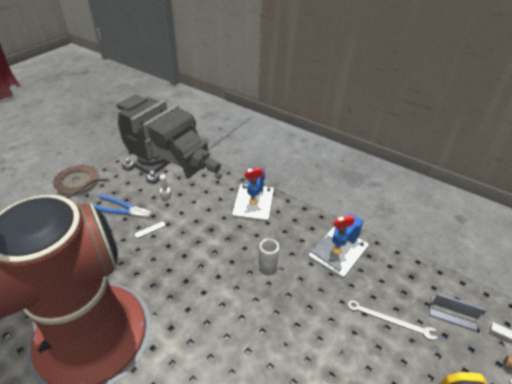

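View pics/top0.png

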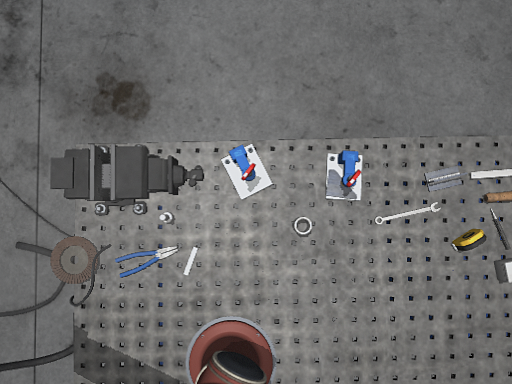

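The scene and top views agree: the right-hand clamp (wing at about (354,178) in top) has the dark gusset under its screw, and the left one (wing at about (250,170)) is empty. The pin is at (166,217) and the tube at (303,226) in top. I'll enlarge the loaded clamp.

```bash
python3 - <<'E'
from h import *
a=get_image("top"); b=get_image("scene")
A=cv2.resize(a["img"][140:210,315:385],(560,560),interpolation=cv2.INTER_CUBIC)
cv2.imwrite("pics/zoom.png",A)
# clamp base/posts: white plate corners & blue
for n,c in(("top",a),("scene",b)):
    h=cv2.cvtColor(c["img"],cv2.COLOR_BGR2HSV)
    m=cv2.inRange(h,(105,120,60),(125,255,255)); m2=cv2.inRange(h,(0,130,70),(8,255,255))|cv2.inRange(h,(172,130,70),(180,255,255))
    box=(slice(140,210),slice(315,385)) if n=="top" else (slice(205,280),slice(300,375))
    for q in(m,m2):
        M=np.zeros_like(q); M[box]=q[box]; p=np.argwhere(M)[:,::-1].astype(np.float32)
        print(n,len(p),p.mean(0),cv2.minAreaRect(p))
    if n=="top":
        p=np.argwhere(m2[160:200,340:370])[:,::-1]+[340,160.]
        w=onz(a,p,.124)[:,:2]; print(w.mean(0),cv2.minAreaRect(w.astype(np.float32)*1000))
    if n=="top":
        print("scale px->m", onz(a,[[353,179],[303,226],[166,217],[250,170]],.125).round(3))
E
```

```text
top 379 [348.60687 163.89182] ((348.0, 168.5), (35.0, 20.0), 90.0)
top 63 [353.66666 177.38095] ((353.3780517578125, 177.9024200439453), (3.904344320297241, 19.36554718017578), 38.65980529785156)
[ 0.45433918 -0.30293968] ((453.1527404785156, -302.2290344238281), (9.06407356262207, 45.813846588134766), 49.431861877441406)
scale px->m [[ 0.45  -0.301  0.125]
 [ 0.344 -0.181  0.125]
 [ 0.373  0.135  0.125]
 [ 0.477 -0.061  0.125]]
scene 371 [348.1752  232.89757] ((348.7627258300781, 232.40420532226562), (19.032669067382812, 34.627723693847656), 56.97612762451172)
scene 144 [343.52777 222.3125 ] ((343.5367431640625, 222.2889862060547), (9.290915489196777, 19.252307891845703), 73.3007583618164)
```

View pics/zoom.png

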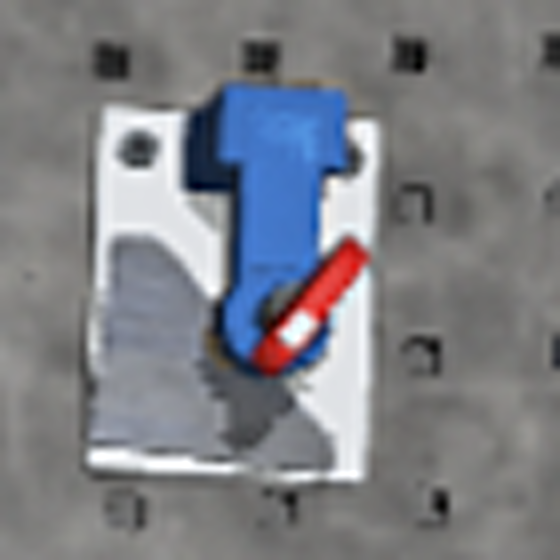

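The zoom shows the wing from about (352,250) to (268,365), with the white stripe at (300,327) on the lower-left half. That puts the wing yaw near 140° and the clamp yaw near −2°. I'll move over it now and refine with the wrist camera.

```bash
cat >> h.py <<'E'
def yaw(R): return np.degrees(np.arctan2(R[1,1],R[0,1]))
def plan(wps,psi0,P,R=None):
    """rows (6 nums) for successive calls from commanded pose P,psi0 tool down"""
    for p,psi in wps:
        a=np.radians(psi0); Rm=np.c_[[-np.sin(a)*-1*-1,np.cos(a),0],[np.cos(a),np.sin(a),0],[0,0,-1]]
        print(psi,p,"turn z",round(-(psi-psi0)/180,4),"shift",(Rm.T@(np.array(p)-P)/.3).round(4),np.linalg.det(Rm).round(2)); P=np.array(p);psi0=psi
E
python3 - <<'E'
from h import *
o=get_obs();R=Ro.from_rotvec(o["tool_rot"]).as_matrix();print(R.round(3),yaw(R))
plan([((.33,.36,.30),50),((.38,.12,.30),50),((.40,-.12,.28),50),((.44,-.30,.25),50)],yaw(R),o["tool_pos"])
E
```

```text
[[-0.952  0.307 -0.001]
 [ 0.307  0.952 -0.001]
 [ 0.    -0.001 -1.   ]] 72.13284357869603
50 (0.33, 0.36, 0.3) turn z 0.123 shift [-0.6789 -0.6023 -0.2316] 1.0
50 (0.38, 0.12, 0.3) turn z 0.0 shift [-0.6419 -0.5057  0.    ] 1.0
50 (0.4, -0.12, 0.28) turn z 0.0 shift [-0.5653 -0.57    0.0667] 1.0
50 (0.44, -0.3, 0.25) turn z 0.0 shift [-0.4878 -0.3739  0.1   ] 1.0
```

carry_out --pt "0 0 0.04 0 0 -0.16 -1" --pt "0 0 0.08 -0.13 -0.11 -0.23 -1" --pt "0 0 0.12 -0.25 -0.22 -0.23 -1" --pt "0 0 0.123 -0.37 -0.33 -0.23 -1" --pt "0 0 0.123 -0.49 -0.43 -0.23 -1"

```text
t: 0.7
tool_pos: [0.2925, 0.4254, 0.3005]
tool_rot: [1.073, 2.952, 0.001]
contact_force: [0.9, -0.1, 0.5]
opening: 0.0854
grip_force: 0.0
```

```bash
python3 - <<'E'
from h import *
o=get_obs();R=Ro.from_rotvec(o["tool_rot"]).as_matrix();print(o["tool_pos"],yaw(R),o["q"].round(2))
plan([((.36,.20,.30),50),((.39,-.03,.29),50),((.43,-.24,.26),50),((.44,-.30,.25),50)],yaw(R),o["tool_pos"])
E
```

```text
[0.29247067 0.42536057 0.3004969 ] 50.039321763913875 [ 0.82 -0.24  1.77 -0.    1.61 -0.05]
50 (0.36, 0.2, 0.3) turn z 0.0002 shift [-0.655  -0.4312  0.0017] 1.0
50 (0.39, -0.03, 0.29) turn z 0.0 shift [-0.5694 -0.523   0.0333] 1.0
50 (0.43, -0.24, 0.26) turn z 0.0 shift [-0.5521 -0.4505  0.1   ] 1.0
50 (0.44, -0.3, 0.25) turn z 0.0 shift [-0.1541 -0.1318  0.0333] 1.0
```

carry_out --pt "0 0 0 -0.13 -0.09 0 -1" --pt "0 0 0 -0.26 -0.17 0 -1" --pt "0 0 0 -0.39 -0.26 0 -1" --pt "0 0 0 -0.52 -0.34 0 -1" --pt "0 0 0 -0.655 -0.43 0 -1"

```text
t: 1.2
tool_pos: [0.3597, 0.2002, 0.3002]
tool_rot: [1.073, 2.952, 0.001]
contact_force: [0.9, 0.1, -0.3]
opening: 0.0857
grip_force: 0.0
```

carry_out --pt "0 0 0 -0.115 -0.105 0.01 -1" --pt "0 0 0 -0.23 -0.21 0.02 -1" --pt "0 0 0 -0.345 -0.315 0.03 -1" --pt "0 0 0 -0.46 -0.42 0.03 -1" --pt "0 0 0 -0.57 -0.52 0.03 -1"

```text
t: 1.7
tool_pos: [0.39, -0.0295, 0.2912]
tool_rot: [1.075, 2.951, 0.0]
contact_force: [0.7, 0.2, 1.0]
opening: 0.085
grip_force: 0.0
```

carry_out --pt "0 0 0 -0.11 -0.09 0.02 -0.6" --pt "0 0 0 -0.22 -0.18 0.04 -0.6" --pt "0 0 0 -0.33 -0.27 0.06 -0.6" --pt "0 0 0 -0.44 -0.36 0.08 -0.6" --pt "0 0 0 -0.55 -0.45 0.1 -0.6"

```text
t: 2.2
tool_pos: [0.4298, -0.2389, 0.2609]
tool_rot: [1.075, 2.952, 0.0]
contact_force: [1.1, 0.1, 0.4]
opening: 0.0679
grip_force: 0.0
```

```bash
python3 - <<'E'
from h import *
o=get_obs();R=Ro.from_rotvec(o["tool_rot"]).as_matrix();print(o["tool_pos"],yaw(R),o["q"].round(2),o["opening"])
c=get_image("wrist");print(-c["R"].T@c["t"]);print(proj(c,[[.45,-.3,.112]]))
cv2.imwrite("pics/w1.png",c["img"])
E
```

```text
[ 0.42982195 -0.23891446  0.2609412 ] 49.96072936716411 [-0.66 -0.29  1.88  0.    1.55 -1.53] 0.06793655229245033
[ 0.37420119 -0.19190656  0.40279856]
[[224.45295148 235.79630291]]
```

View pics/w1.png

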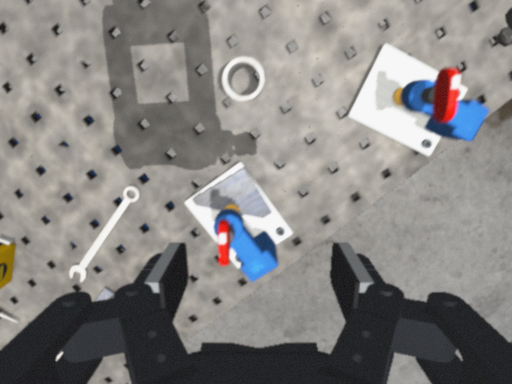

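The wrist view shows the loaded clamp's wing at about (223,242), nearly in line with the image columns. I'll crop for the edges of its top face.

```bash
python3 - <<'E'
from h import *
c=get_image("wrist")
cv2.imwrite("pics/w1z.png",cv2.resize(c["img"][205:285,180:280],(800,640)[0:2],interpolation=cv2.INTER_CUBIC)[:600])
E
```

```text
(no output)
```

View pics/w1z.png

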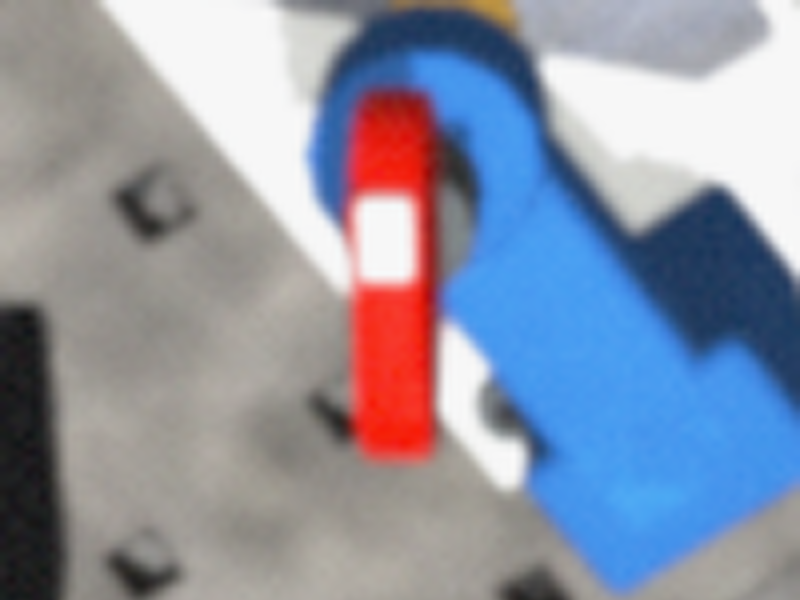

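The crop shows the wing from its far end at (395,460) to the stripe at y 195–285, x 355–418, with the darker end face above it. I'll work out world positions from these pixels.

```bash
python3 - <<'E'
from h import *
c=get_image("wrist")
z=np.array([[357,460],[433,460],[355,195],[417,195],[355,285],[418,285],[350,130],[432,130],[392,90],[348,200],[435,300]])/8+[180-.06,205-.06]
w=onz(c,z,.1264);print((w*1000).round(1))
d=lambda i,j:(np.degrees(np.arctan2(*(w[j]-w[i])[[1,0]])),np.linalg.norm(w[j]-w[i])*1000)
print(d(0,2),d(1,3),d(0,4),d(1,5),d(0,1),d(2,3),d(4,5),d(0,9))
print(w[:2].mean(0),w[2:4].mean(0),w[4:6].mean(0))
h=cv2.cvtColor(c["img"],cv2.COLOR_BGR2HSV)[205:285,180:280]
print(h[:,:,2][10:30,44:56]); print(h[:,:,1][10:30,48])
# base plate edges at z .01 : clamp yaw, wing-bottom end
b=onz(c,[[240,163],[294,233],[186,204]],.010);print(b.round(4), np.degrees(np.arctan2(*(b[1]-b[0])[[1,0]])),np.degrees(np.arctan2(*(b[0]-b[2])[[1,0]])))
E
```

```text
[[ 465.5 -314.2  126.4]
 [ 471.4 -307.2  126.4]
 [ 439.8 -291.3  126.4]
 [ 444.4 -285.7  126.4]
 [ 448.2 -298.9  126.4]
 [ 453.  -293.3  126.4]
 [ 433.4 -286.3  126.4]
 [ 439.5 -279.   126.4]
 [ 432.9 -279.3  126.4]
 [ 439.7 -292.3  126.4]
 [ 455.8 -293.   126.4]]
(np.float64(138.22171078406012), np.float64(34.46119794813357)) (np.float64(141.45295888840667), np.float64(34.44813691408962)) (np.float64(138.40756000268132), np.float64(23.027024081603894)) (np.float64(142.74199156086112), np.float64(23.04038431999811)) (np.float64(49.88275918153318), np.float64(9.178438978521232)) (np.float64(49.79157215744402), np.float64(7.235593281353591)) (np.float64(49.823503859617354), np.float64(7.436322184230972)) (np.float64(139.61369682422142), np.float64(33.820267748926334))
[ 0.46841505 -0.31072008  0.1264    ] [ 0.44209481 -0.2885069   0.1264    ] [ 0.45063513 -0.29610271  0.1264    ]
[[135 145 155 159 171 206 224 230 230 230 226 217]
 [156 159 163 162 173 210 230 236 236 237 236 234]
 [157 159 156 159 174 209 229 234 236 236 236 237]
 [134 129 130 130 142 177 205 223 234 236 237 236]
 [117
[... 313 characters left out ...]
7 223 222 211 174 133  96  70 100 144]
 [235 233 233 230 229 220 181 133  98  69  70 111]
 [240 239 238 237 235 226 183 132  98  68  53  73]
 [242 242 242 241 239 232 191 134  97  72  52  56]
 [244 244 244 243 242 235 194 134  99  76  53  53]
 [243 243 243 243 242 237 195 139 108  90  71  58]
 [233 232 238 239 237 233 193 138 115 108  95  78]
 [233 232 233 234 233 230 193 138 124 119 121 102]
 [244 244 244 244 243 240 205 141 124 125 130 121]
 [246 247 247 246 246 243 214 145 122 127 132 127]]
[189 186 167 113 142 209 236 234 236 242 227 239 231 237 244 236 181  94
  33  18]
[[ 0.414  -0.2581  0.01  ]
 [ 0.5314 -0.2655  0.01  ]
 [ 0.409  -0.3471  0.01  ]] -3.581727100003379 86.78352478175366
```

```bash
python3 - <<'E'
from h import *
w=get_image("wrist"); t=get_image("top")
o=-w["R"].T@w["t"]; print("nadir",proj(w,[[o[0],o[1],.1]]))
def box(c,x,y,yaw,zb,sc,off):
    a=np.radians(yaw);e=np.array([np.cos(a),np.sin(a),0]);n=np.array([-e[1],e[0],0])
    P=[np.array([x,y,zb])+s*.024*e+k*.0045*n+[0,0,h] for h in(0,.028) for s in(1,-1) for k in(1,-1)]
    return ((proj(c,P)-off)*8).round(0).tolist()
for x,y in((.450,-.295),(.453,-.302),(.456,-.307)):
    print(x,y); print(" W",box(w,x,y,139.8,.0983,8,[180,205])); print(" T",box(t,x,y,139.8,.0983,8,[315,140]))
E
```

```text
nadir [[258.66728713 103.33900841]]
0.45 -0.295
 W [[355.0, 15.0], [427.0, 15.0], [367.0, 361.0], [436.0, 361.0], [330.0, 91.0], [408.0, 91.0], [345.0, 464.0], [419.0, 464.0]]
 T [[225.0, 395.0], [202.0, 376.0], [323.0, 271.0], [300.0, 252.0], [246.0, 387.0], [222.0, 368.0], [347.0, 259.0], [323.0, 240.0]]
0.453 -0.302
 W [[330.0, 66.0], [401.0, 66.0], [343.0, 408.0], [411.0, 408.0], [303.0, 146.0], [380.0, 146.0], [319.0, 514.0], [392.0, 514.0]]
 T [[248.0, 384.0], [225.0, 365.0], [346.0, 260.0], [322.0, 242.0], [270.0, 376.0], [246.0, 357.0], [371.0, 249.0], [346.0, 229.0]]
0.456 -0.307
 W [[317.0, 107.0], [388.0, 107.0], [330.0, 445.0], [398.0, 446.0], [289.0, 190.0], [366.0, 190.0], [305.0, 554.0], [378.0, 554.0]]
 T [[264.0, 374.0], [241.0, 355.0], [362.0, 250.0], [339.0, 231.0], [287.0, 366.0], [262.0, 346.0], [387.0, 238.0], [363.0, 219.0]]
```

```bash
python3 - <<'E'
from h import *
w=get_image("wrist"); t=get_image("top"); s=get_image("scene")
def red(c,b):
    h=cv2.cvtColor(c["img"],cv2.COLOR_BGR2HSV)
    m=cv2.inRange(h,(0,110,60),(10,255,255))|cv2.inRange(h,(170,110,60),(180,255,255))
    M=np.zeros_like(m);M[b[1]:b[3],b[0]:b[2]]=m[b[1]:b[3],b[0]:b[2]]
    r=cv2.minAreaRect(np.argwhere(M)[:,::-1].astype(np.float32));print(r);return r[0]
P=[(w,red(w,(210,205,245,270))),(t,red(t,(340,160,370,200))),(s,red(s,(325,205,365,240)))]
for sel in([0,1],[0,2],[0,1,2]):
    A=np.zeros((3,3));b=np.zeros(3)
    for i in sel:
        o,d=ray(P[i][0],[P[i][1]]);d=d[0]/np.linalg.norm(d[0]);M=np.eye(3)-np.outer(d,d);A+=M;b+=M@o
    X=np.linalg.solve(A,b);print(sel,X.round(4),[ (proj(c,[X])[0]-p).round(1) for c,p in P])
for c,p in P: print(onz(c,[p],.1123).round(4))
E
```

```text
((223.01470947265625, 243.0004119873047), (11.142240524291992, 44.157371520996094), 1.6846843957901)
((354.5, 177.0), (34.0, 29.0), 90.0)
((343.6651916503906, 222.0504913330078), (10.24874210357666, 19.635440826416016), 73.3007583618164)
[0, 1] [ 0.4587 -0.3113  0.0958] [array([-0.9,  0.1]), array([-0.3, -0.2]), array([2.6, 6.7])]
[0, 2] [ 0.4541 -0.303   0.1155] [array([-0. ,  0.4]), array([-1.7,  0.9]), array([-0.2,  0.1])]
[0, 1, 2] [ 0.4549 -0.3044  0.1154] [array([-0.5,  1.7]), array([-1.1,  0.5]), array([0.6, 0.2])]
[[ 0.4547 -0.304   0.1123]]
[[ 0.4564 -0.3079  0.1123]]
[[ 0.4576 -0.3024  0.1123]]
```

```bash
cat >> h.py <<'E'
def wing(c,z=.1123):
    h=cv2.cvtColor(c["img"],cv2.COLOR_BGR2HSV)
    m=cv2.inRange(h,(0,130,70),(8,255,255))|cv2.inRange(h,(172,130,70),(180,255,255))
    k,l,s,ce=cv2.connectedComponentsWithStats(cv2.morphologyEx(m,cv2.MORPH_CLOSE,np.ones((15,5),np.uint8)))
    e=proj(c,[[.4548,-.3045,z]])[0]; i=1+np.argmin(np.linalg.norm(ce[1:]-e,axis=1))
    r=cv2.minAreaRect(np.argwhere(l==i)[:,::-1].astype(np.float32)); b=cv2.boxPoints(r)
    d=b[1]-b[0] if np.linalg.norm(b[1]-b[0])>np.linalg.norm(b[2]-b[1]) else b[2]-b[1]
    q=onz(c,[r[0],r[0]+d*.3,r[0]-d*.3],z); v=q[1]-q[2]
    print(r,"ctr",q[0].round(4),"yaw",np.degrees(np.arctan2(v[1],v[0]))%180)
E
python3 - <<'E'
from h import *
wing(get_image("wrist")); wing(get_image("top"))
o=get_obs();plan([((.4545,-.3045,.20),50)],yaw(Ro.from_rotvec(o["tool_rot"]).as_matrix()),o["tool_pos"])
E
```

```text
((222.0436553955078, 242.01597595214844), (11.142240524291992, 44.12797546386719), 1.6846843957901) ctr [ 0.4542 -0.3038  0.1123] yaw 136.51134508502787
((347.0, 184.0), (0.0, 0.0), 0.0) ctr [ 0.4402 -0.2894  0.1123] yaw 0.0
50 (0.4545, -0.3045, 0.2) turn z 0.0005 shift [-0.2084 -0.1226  0.2061] 1.0
```

carry_out --pt "0 0 0 -0.1 -0.06 0.08 -0.6" --pt "0 0 0 -0.208 -0.1225 0.16 -0.6" --pt "0 0 0 -0.208 -0.1225 0.25 -0.6" --pt "0 0 0 -0.208 -0.1225 0.3 -0.6" --pt "0 0 0 -0.208 -0.1225 0.3 -0.6"

```text
t: 3.2
tool_pos: [0.4529, -0.3035, 0.1685]
tool_rot: [-1.072, -2.948, -0.003]
contact_force: [0.5, 0.8, 0.1]
opening: 0.0684
grip_force: 0.0
```

```bash
python3 - <<'E'
from h import *
c=get_image("wrist"); wing(c)
o=get_obs();print(o["tool_pos"],o["contact_force"],o["q"].round(2))
cv2.imwrite("pics/w2.png",c["img"])
E
```

```text
((260.5, 219.0), (68.0, 15.0), 90.0) ctr [ 0.4551 -0.3035  0.1123] yaw 140.10085937932223
[ 0.45373035 -0.30418618  0.17062644] [ 0.55064873 -0.15398848 -0.17291034] [-0.73 -0.09  1.86  0.    1.38 -1.6 ]
```

View pics/w2.png

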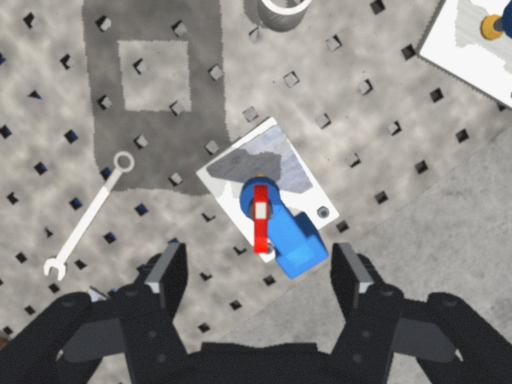

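The wing lies at (261,219), midway between the fingers and aligned with them (yaw 140°). I'll descend and pinch.

carry_out --pt "0 0 0 0 0.004 0.1 -0.6" --pt "0 0 0 0 0.004 0.2 -0.6" --pt "0 0 0 0 0.004 0.256 -0.6" --pt "0 0 0 0 0.004 0.256 -0.4" --pt "0 0 0 0 0.004 0.256 0" --force 40

```text
t: 3.75
tool_pos: [0.4559, -0.3047, 0.0966]
tool_rot: [1.073, 2.95, -0.002]
contact_force: [0.0, -0.4, -0.2]
opening: 0.0463
grip_force: 0.0
```

carry_out --pt "0 0 0 0 0 0 0.4" --pt "0 0 0 0 0 0 1" --pt "0 0 0 0 0 0 1" --pt "0 0 0 0 0 0 1" --pt "0 0 0 0 0 0 1" --force 40

```text
t: 4.25
tool_pos: [0.4562, -0.3053, 0.0968]
tool_rot: [1.074, 2.949, -0.002]
contact_force: [1.0, 1.5, 6.9]
opening: 0.0142
grip_force: 39.0
```

```bash
python3 - <<'E'
from h import *
o=get_obs();print({k:np.round(v,3) for k,v in o.items()},yaw(Ro.from_rotvec(o["tool_rot"]).as_matrix()))
E
```

```text
{'t': np.float64(4.25), 'q': array([-0.726, -0.008,  1.908,  0.   ,  1.237, -1.598]), 'dq': array([ 0.001, -0.   ,  0.001,  0.001, -0.001,  0.001]), 'effort': array([-4.7600e-01, -3.0166e+01, -3.0717e+01, -2.1700e-01, -1.8200e-01,
        3.0000e-03]), 'tool_pos': array([ 0.456, -0.305,  0.097]), 'tool_rot': array([ 1.074e+00,  2.949e+00, -2.000e-03]), 'contact_force': array([1.039, 1.489, 6.901]), 'wrist_torque': array([ 0.163, -0.003, -0.08 ]), 'grip_force': np.float64(39.0), 'opening': np.float64(0.014)} 49.990519794902994
```

carry_out --pt "0 0 0 0 0 0 1" --pt "0 0 0 0 0 0 1" --force 40

```text
t: 4.45
tool_pos: [0.4562, -0.3053, 0.0968]
tool_rot: [1.073, 2.949, -0.002]
contact_force: [-0.1, 0.8, 6.4]
opening: 0.0143
grip_force: 39.0
```

```bash
python3 - <<'E'
from h import *
w=get_image("wrist")["img"]; s=get_image("scene")["img"]
a=cv2.resize(w[190:384,150:360],(400,370)); b=cv2.resize(s[170:270,290:390],(400,370))
cv2.imwrite("pics/g.png",np.hstack([a,b]))
E
```

```text
(no output)
```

View pics/g.png

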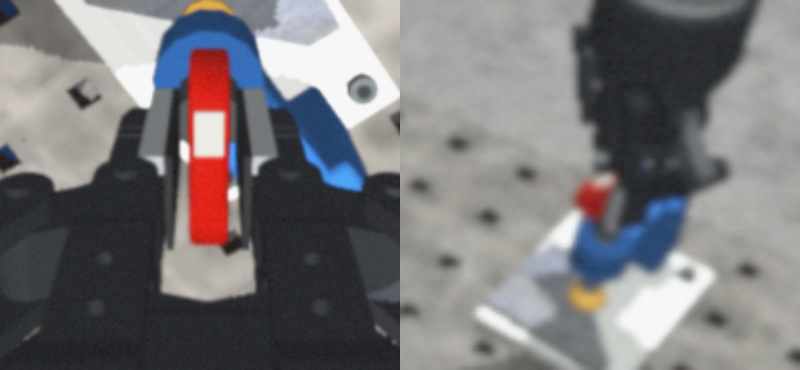

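The crop shows a gap between the pads and the wing on both sides. With 14 mm of opening, the tips are probably squeezing the neck below the wing. I'll open, rise a little and pinch again.

carry_out --pt "0 0 0 0 0 0 0.4" --pt "0 0 0 0 0 0 0.3" --pt "0 0 0 0 0 -0.015 0.3" --pt "0 0 0 0 0 -0.03 0.3" --pt "0 0 0 0 0 -0.03 0.3"

```text
t: 5.05
tool_pos: [0.4553, -0.3048, 0.1044]
tool_rot: [1.074, 2.951, -0.001]
contact_force: [-0.4, 1.0, 0.1]
opening: 0.03
grip_force: 0.0
```

```bash
python3 - <<'E'
from h import *
c=get_image("wrist");wing(c)
o=get_obs();print(o["tool_pos"],o["opening"],o["contact_force"].round(1))
E
```

```text
((259.5, 261.5), (97.0, 21.0), 90.0) ctr [ 0.455  -0.3037  0.1123] yaw 140.00530988232893
[ 0.45518093 -0.30464944  0.10407758] 0.03012598350532401 [0.6 0.5 0.7]
```

carry_out --pt "0 0 0 0 0 0 1" --pt "0 0 0 0 0 0 1" --pt "0 0 0 0 0 0 1" --pt "0 0 0 0 0 0 1" --force 40

```text
t: 5.5
tool_pos: [0.455, -0.3042, 0.1035]
tool_rot: [-1.075, -2.952, -0.001]
contact_force: [-0.2, 0.4, 1.5]
opening: 0.0081
grip_force: 41.7
```

The opening now matches the wing at 8 mm. Turning clockwise and sinking with the thread.

carry_out --pt "0 0 0.03 0 0 0 1" --pt "0 0 0.075 0 0 0.0007 1" --pt "0 0 0.12 0 0 0.0013 1" --pt "0 0 0.165 0 0 0.0018 1" --pt "0 0 0.21 0 0 0.0024 1"

```text
t: 6.0
tool_pos: [0.4551, -0.3041, 0.1028]
tool_rot: [-1.98, -2.439, -0.001]
contact_force: [0.6, 1.5, 1.2]
opening: 0.0081
grip_force: 41.8
```

```bash
cat > st.py <<'E'
from h import *
o=get_obs();print(o["t"],o["tool_pos"].round(4),o["contact_force"].round(1),o["wrist_torque"].round(2),o["opening"].round(4),o["grip_force"],yaw(Ro.from_rotvec(o["tool_rot"]).as_matrix()).round(1),o["q"].round(2))
E
python3 st.py; python3 -c "
from h import *
wing(get_image('wrist'))"
```

```text
((259.0, 262.5), (97.0, 22.0), 90.0) ctr [ 0.4546 -0.303   0.1123] yaw 101.86332691272244Traceback (most recent call last):
  File "st.py", line 2, in <module>
    o=get_obs();print(o["t"],o["tool_pos"].round(4),o["contact_force"].round(1),o["wrist_torque"].round(2),o["opening"].round(4),o["grip_force"],yaw(Ro.from_rotvec(o["tool_rot"]).as_matrix()).round(1),o["q"].round(2))
                                                                                                           ^^^^^^^^^^^^^^^^^^
AttributeError: 'float' object has no attribute 'round'
```

carry_out --pt "0 0 0.045 0 0 0.0006 1" --pt "0 0 0.09 0 0 0.0012 1" --pt "0 0 0.135 0 0 0.0016 1" --pt "0 0 0.18 0 0 0.002 1" --pt "0 0 0.225 0 0 0.0024 1"

```text
t: 6.55
tool_pos: [0.4554, -0.3041, 0.1022]
tool_rot: [2.699, 1.607, 0.002]
contact_force: [0.9, 2.3, 1.3]
opening: 0.008
grip_force: 41.8
```

carry_out --pt "0 0 0.045 0 0 0.0006 1" --pt "0 0 0.09 0 0 0.0012 1" --pt "0 0 0.135 0 0 0.0016 1" --pt "0 0 0.18 0 0 0.002 1" --pt "0 0 0.225 0 0 0.0024 1"

```text
t: 7.05
tool_pos: [0.4556, -0.3043, 0.1015]
tool_rot: [3.089, 0.573, 0.003]
contact_force: [2.2, 1.2, 0.2]
opening: 0.0079
grip_force: 41.7
```

```bash
sed -i 's/o\["opening"\].round(4)/round(float(o["opening"]),4)/' st.py; python3 st.py; python3 -c "
from h import *
wing(get_image('wrist'))"
```

```text
7.05 [ 0.4556 -0.3043  0.1015] [2.2 1.2 0.2] [ 0.2  -0.45  0.05] 0.0079 41.689826011424884 -69.0 [-0.73 -0.01  1.91  0.    1.25  0.48]
((259.0, 262.5), (97.0, 22.0), 90.0) ctr [ 0.456  -0.3032  0.1123] yaw 21.004579609049244
```

carry_out --pt "0 0 0.04 0 0 0.0005 1" --pt "0 0 0.08 0 0 0.001 1" --pt "0 0 0.11 0 0 0.0011 1" --pt "0 0 0.11 0 0 0.0011 1"

```text
t: 7.5
tool_pos: [0.4555, -0.3045, 0.1012]
tool_rot: [3.141, 0.044, 0.003]
contact_force: [2.0, 0.2, 1.2]
opening: 0.0084
grip_force: 41.7
```

```bash
python3 st.py
```

```text
7.5 [ 0.4555 -0.3045  0.1012] [2.  0.2 1.2] [ 0.09 -0.62 -0.04] 0.0084 41.66202724270988 -88.4 [-0.73 -0.01  1.91  0.    1.25  0.82]
```

carry_out --pt "0 0 0.015 0 0 0.0002 1" --pt "0 0 0.03 0 0 0.0003 1" --pt "0 0 0.03 0 0 0.0003 1"

```text
t: 7.8
tool_pos: [0.4555, -0.3045, 0.1011]
tool_rot: [3.14, -0.103, 0.002]
contact_force: [3.6, 0.3, 0.4]
opening: 0.0081
grip_force: 41.6
```

```bash
python3 st.py; python3 -c "
from h import *
wing(get_image('wrist'))"
```

```text
7.8 [ 0.4555 -0.3045  0.1011] [3.6 0.3 0.4] [ 0.16 -0.66 -0.02] 0.0081 41.64828224165831 -93.8 [-0.73 -0.01  1.91  0.    1.25  0.91]
((259.0, 262.0), (96.0, 22.0), 90.0) ctr [ 0.4564 -0.3039  0.1123] yaw 176.20955738244254
```

carry_out --pt "0 0 0.01 0 0 0.0001 1" --pt "0 0 0.02 0 0 0.0002 1" --pt "0 0 0.02 0 0 0.0002 1"

```text
t: 8.15
tool_pos: [0.4554, -0.3045, 0.1011]
tool_rot: [3.135, -0.201, 0.002]
contact_force: [4.4, 1.3, 0.7]
opening: 0.0084
grip_force: 44.6
```

```bash
python3 st.py
```

```text
8.15 [ 0.4554 -0.3045  0.1011] [4.4 1.3 0.7] [ 0.21 -0.75  0.71] 0.0084 44.61113446159288 -97.3 [-0.73 -0.01  1.91  0.    1.25  0.97]
```

carry_out --pt "0 0 0.01 0 0 0.0001 1" --pt "0 0 0.02 0 0 0.0002 1" --pt "0 0 0.02 0 0 0.0002 1"

```text
t: 8.45
tool_pos: [0.4553, -0.3045, 0.1012]
tool_rot: [3.127, -0.299, 0.001]
contact_force: [3.6, 0.7, 0.8]
opening: 0.008
grip_force: 62.1
```

```bash
python3 st.py; python3 -c "
from h import *
wing(get_image('wrist'))"
```

```text
8.45 [ 0.4553 -0.3045  0.1012] [3.6 0.7 0.8] [ 0.2  -0.79  1.25] 0.008 62.14657565487869 -100.9 [-0.73 -0.01  1.91 -0.    1.25  1.04]
((257.406982421875, 261.5874328613281), (97.24931335449219, 22.488157272338867), 85.42607879638672) ctr [ 0.4566 -0.3034  0.1123] yaw 173.07780894357788
```

The torque rose to 1.25 N m while the wing stayed put, so the screw is seated (stop at wing yaw about −5.5°). Backing off a quarter turn.

carry_out --pt "0 0 -0.03 0 0 0 1" --pt "0 0 -0.075 0 0 -0.0006 1" --pt "0 0 -0.12 0 0 -0.0011 1" --pt "0 0 -0.165 0 0 -0.0016 1" --pt "0 0 -0.21 0 0 -0.002 1"

```text
t: 9.0
tool_pos: [0.4553, -0.3044, 0.1016]
tool_rot: [-3.055, -0.73, -0.002]
contact_force: [3.6, 1.4, 1.7]
opening: 0.008
grip_force: 41.8
```

carry_out --pt "0 0 -0.045 0 0 -0.0005 1" --pt "0 0 -0.09 0 0 -0.001 1" --pt "0 0 -0.135 0 0 -0.0014 1" --pt "0 0 -0.18 0 0 -0.0018 1" --pt "0 0 -0.22 0 0 -0.0022 1"

```text
t: 9.5
tool_pos: [0.4551, -0.3042, 0.1023]
tool_rot: [-2.627, -1.722, -0.002]
contact_force: [3.9, 1.6, 1.8]
opening: 0.0081
grip_force: 41.9
```

carry_out --pt "0 0 -0.04 0 0 -0.0004 1" --pt "0 0 -0.08 0 0 -0.0008 1" --pt "0 0 -0.1 0 0 -0.001 1" --pt "0 0 -0.1 0 0 -0.001 1" --pt "0 0 -0.1 0 0 -0.001 1"

```text
t: 10.0
tool_pos: [0.455, -0.3042, 0.1025]
tool_rot: [-2.332, -2.104, -0.001]
contact_force: [3.5, 2.7, 2.3]
opening: 0.0083
grip_force: 42.0
```

```bash
python3 st.py; python3 -c "
from h import *
c=get_image('wrist');wing(c);cv2.imwrite('pics/end.png',c['img'])"
```

```text
10.0 [ 0.455  -0.3042  0.1025] [3.5 2.7 2.3] [ 0.57 -0.63  0.06] 0.0083 41.976764750434086 -5.9 [-0.73 -0.02  1.91  0.    1.25 -0.62]
((259.5, 262.5), (97.0, 21.0), 90.0) ctr [ 0.4548 -0.303   0.1123] yaw 84.12435434136721
```

View pics/end.png

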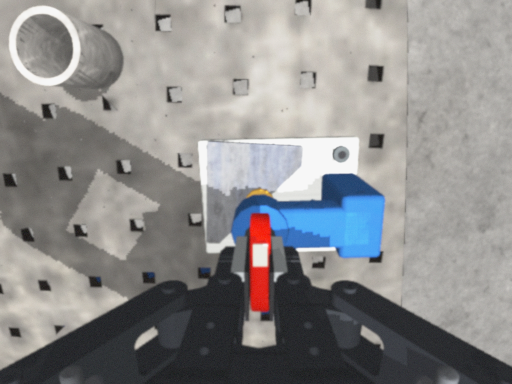

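The wing at (260,262) is held squarely between the pads, at right angles to the clamp arm, with the gusset undisturbed. The arm has already held this pose for 0.3 s; handing in.

carry_out --pt "0 0 0 0 0 0 1" --pt "0 0 0 0 0 0 1" --pt "0 0 0 0 0 0 1" --pt "0 0 0 0 0 0 1"

```text
t: 10.45
tool_pos: [0.455, -0.3044, 0.1026]
tool_rot: [2.331, 2.106, 0.0]
contact_force: [2.9, 2.7, 4.2]
opening: 0.008
grip_force: 42.2
```

```bash
python3 st.py; python3 -c "
from station import *
print(finish_job())"
```

```text
10.45 [ 0.455  -0.3044  0.1026] [2.9 2.7 4.2] [ 0.69 -0.65 -0.03] 0.008 42.15482603525743 -5.8 [-0.73 -0.02  1.91  0.    1.25 -0.62]
the job is handed in; nothing more can be done
None
```

The loaded clamp's screw was seated hard on the gusset and backed off about a quarter turn (roughly 90° by my measurement), and its wing is still held at 42 N; the job is handed in, but no verdict came back.

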